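Set the aerial amplifier and hold the TV aerial's mast out

ROBOT

A 7-joint arm with a two-finger parallel gripper is mounted at the origin on the work surface. World frame = base frame: x ahead of the robot, y to its left, z up, the work surface at z = 0. Lengths are in m, angles in rad, forces in N, time in s.
With the tool pointing down it reaches from about 0.425 to 0.875 m from the base axis. Payload 4.7 kg.
Tool frame: the origin (TCP) lies between the finger pads, 19 mm behind the fingertips; this is the grasp point; z points along the fingers, y is the line along which they close (so a half turn about z gives the same grasp; the last joint's range is limited). The gripper opens to 87 mm and grips with 3 to 60 N. Pads are 19 mm wide; open, the fingers measure 117 mm over their backs; the gripper's body (75 mm by 190 mm) begins 51 mm behind the grasp point.
Start: joints at [1.294, 0.321, -0.07, 1.45, 0.023, 1.371, -0.057], TCP at [0.186, -0.623, 0.241] pointing down, gripper open.
Joint ranges: [-2.86, 2.86], [-0.3, 2.09], [-1.38, 1.24], [0.06, 2.45], [-1.56, 4.7], [0.09, 2.05], [-2.69, 2.69]. Speed limits (rad/s): [2.57, 2.57, 3.14, 3.14, 3.14, 3.14, 3.14].

INTERFACE

Orientations are given as a rotation vector (axis times angle).
In Python, from bench import ctrl gives the robot as it stands.
- The arm moves only by the tool inch_along, called after "Request:" as a command line: name --argument value ..., lists and objects as JSON in quotes. Schema: {"type":"object","properties":{"plan":{"type":"array","items":{"type":"array","items":{"type":"array","items":{"type":"number"},"minItems":5,"maxItems":5},"minItems":1,"maxItems":20},"minItems":1,"maxItems":1},"squeeze":{"type":"number"},"only":{"type":"string"},"quiet":{"type":"boolean"},"lines":{"type":"string"}},"required":["plan"],"additionalProperties":false}. plan is a list that holds a single list of rows (three levels of brackets), with 1 to 20 rows, each of 5 numbers: dx, dy, dz in normalised numbers (1 is 0.75 m), then a turn about the tool's z in shares of 2 rad (1.0 is 2 rad), then the opening from 0.0 (shut) to 1.0 (fully open); each row is the pose to reach, as a shift and turn from the pose commanded when the call began, along the tool's axes at that moment; what a row does not reach only later rows make up. A row lasts 1/10 s, in which the tool goes at most 0.05 m and 0.15 rad, less where a joint would pass 70% of its speed; a pose out of reach is approached as far as the arm can. The fingers move at their own pace and stop on an object; squeeze is the grip in N (left out, the last holds). Time passes only in rows, so rows that do not move let the fingers close. The tool returns the time, the measured TCP pose, the force, the opening and the grip force at its end. only (a regular expression) keeps the lines of the reply that match it, lines (a string "A,B") keeps lines A to B, and quiet returns only ok. A shift or turn number past 1, either way, is cut back to 1. Input that does not fit is refused with a message, and nothing moves.
- ctrl.get_state(): the state, without advancing time (a new reading comes with each control period).
- ctrl.get_image(name): name is "scene" or "top"; returns (picture, depth): 420x560x3 uint8, red, green, blue; 420x560 float32, m along the optical axis (not along the pixel's ray), 0 where there is no reading.
- ctrl.camera_model(name): a dict with "vertical_fov" (degrees; the focal length in pixels is half the picture's height over the tangent of half this angle, whatever the lens; pixels are square), "cx", "cy" (the principal point, pixels), "rvec" (rotation vector, rad) and "tvec" (3), from world to camera coordinates, as OpenCV has them. Camera axes: x right, y down, z forward; pixel columns grow to the right and rows downward; lengths in m; the calibration is good to about 2 mm. A picture is of the moment at which its call begins. camera_model takes no time and is no camera call.
- ctrl.close_job(): hands the job in; it is judged then, once.
The state is a dict: "time": time; "joint_positions": joint angles; "qd": joint speeds; "joint_torque": joint torques, N m; "position": TCP position; "tool_rot": TCP orientation; "ft_force": force on the tool from outside, world axes, zero at the start; "torque": the same for the moment, N m; "grip_width": opening from 0.0 (shut) to 1.0 (fully open); "grip_force": force on a finger pad.
Only numpy, scipy, OpenCV 4.12 (cv2) and the standard library are available. Lean on these libraries where they do the work, as an engineer would, in place of code of your own. Each camera call takes 0.05 s, during which the arm holds its last target. There are 200 camera calls.

TASK

Get the indoor TV aerial ready for a channel scan: first turn the amplifier's gain knob until its pointer is at the one long, thick mark of the scale. Then squeeze the button on the head of the aerial's telescopic mast, draw the mast straight up past its first stop to its second stop, where it goes no further, and finish while still holding it there, because its springs pull it back in. Leave the other things on the shelf where they are.

Things in the scene. Friction and masses are not known exactly. Their poses are not given: they have to be found in the camera images.
- amplifier: White amplifier box, 120 (x) x 110 (y) x 40 mm high, fixed to the shelf. Origin: centre of its underside; z up, +x its back (two brass sockets). Mid-top is the gain knob, ringed by 10 dark marks 30 degrees apart from 27.5 mm off the axis outward: nine short (5 mm), one long and thick (13 mm), the target, which lies 75 degrees clockwise (seen from above) of the box's +x.
- gain_knob_grip (a point): On the knob's vertical axis, 69 mm above the shelf: TCP place for a grip from above. Grey knob: disc 46 mm across, its top 47 mm above the shelf; on it an upright bar 36 long x 12 thick x 24 mm high (top 71 mm above the shelf), pinched across the 12 mm. Turns with the knob: point +x runs along the bar to the pointer end (white line on the bar, white nose on the disc).
- gain_knob (a joint): Knob angle in rad, 0 to 4.71, growing clockwise seen from above; stays where left (friction 0.03 N m). At 0 the pointer stands 135 degrees counter-clockwise of the box's +x; marks every 0.524 rad from 0; the long mark is at 3.665. Starts at 2.35 to 3.0.
- aerial: Indoor TV aerial fixed to the shelf: white round foot 110 mm across, 16 mm high, with a white square column 22 x 22 mm up to 90 mm above the shelf, in which the mast stands upright. Origin: centre of the foot's underside; z up, x along the two antenna rods, +y the button's side.
- mast_head: White head on top of the mast, 40 (x) x 24 (y) x 34 mm (z). Origin: centre of its underside, 92 mm above the shelf when the mast is in; axes as the aerial's. Two level aluminium rods, 6 mm thick, run along +x and -x to 102 mm from the axis, 17 mm above its underside. The black button is on its +y face. Rises with the mast.
- mast_head_grip (a point): TCP place to grip the head from above: on the mast's axis, 19 mm above the head's underside (111 mm above the shelf when the mast is in). Fingers close along the head's y axis, one pad on the button (+y), the other on the plain face (-y); gripped otherwise the button is not pressed and the mast stays locked. Axes as the head's.
- catch_button (a joint): Travel of the black button, 22 x 22 mm, in the head's +y face, in m: 0 = out (6 mm proud, 30 mm over head and button), 0.005 = fully pressed (1 mm proud, 25 mm over both). Sprung: 2 N to start, 6 N for full press. Out, it locks the mast at the bottom; pressed more than 0.0035 it frees it. Keep it pressed while pulling.
- inner_mast (a joint): How far the mast's thin inner section, with the head, is drawn out of the outer section, in m, 0 (in) to 0.055 (its end: the first stop). Draws out first, with 3 to 5 N.
- outer_mast (a joint): How far the thicker outer section is drawn up out of the column, in m, 0 (in) to 0.055 (its end: the second stop, inner section also at 0.055, head raised 110 mm in all). Follows once the inner section is at its end, with 6 to 8.5 N; springs draw both sections in again when let go.
- router: Bystander: flat white router, 120 (x) x 190 (y) x 31 mm, loose. Origin: centre of its underside.
- vase: Bystander: grey ceramic vase, 155 mm high, 96 mm across, loose. Origin: centre of its underside.
- remote: Bystander: black TV remote, 160 (x) x 46 (y) x 18 mm, lying loose. Origin: centre of its underside.
- jar: Bystander: glass jar with a screw-top metal lid, 110 mm high, 76 mm across, loose. Origin: centre of its underside.
Things that resemble listed ones, but are neither listed nor needed, are in the scene too. What is shaped like the aerial but blue or green is not meant.

How it is judged:
On the way, in this order (a step that is already met when the one before it is completed fails the run):
1. the gain knob's pointer stands at the long mark while the mast is still in (value of joint gain_knob between 3.515 and 3.815 rad and value of joint inner_mast below 0.01 m), for 0.3 s.
2. the head's button is squeezed by the fingers while the mast is still at the bottom (value of joint gain_knob between 3.515 and 3.815 rad and value of joint catch_button above 0.0033 m and contact force between the fingers and mast_head above 2 N and value of joint inner_mast below 0.03 m), for 0.05 s.
At the end, for the whole second after the job is handed in: The mast is out to its second stop (inner section over 50 mm, outer section over 49 mm of 55 mm), held still there by the fingers gripping the head (over 3 N), and the gain knob stands within 0.15 rad of the long mark (3.665) (value of joint gain_knob between 3.515 and 3.815 rad and value of joint inner_mast above 0.05 m and value of joint outer_mast above 0.049 m and contact force between the fingers and mast_head above 3 N and linear speed of mast_head below 0.03 m/s); the arm keeps its last pose, push and grip.
It fails at once if the router is pushed more than 20 mm or tipped (distance of router from where it was at the start of the episode above 0.02 m or angle between router's own z axis and vertical above 0.3 rad).
It fails at once if the vase is pushed more than 20 mm or tipped (distance of vase from where it was at the start of the episode above 0.02 m or angle between vase's own z axis and vertical above 0.3 rad).
It fails at once if the remote is pushed more than 20 mm or tipped (distance of remote from where it was at the start of the episode above 0.02 m or angle between remote's own z axis and vertical above 0.3 rad).
It fails at once if the jar is pushed more than 20 mm or tipped (distance of jar from where it was at the start of the episode above 0.02 m or angle between jar's own z axis and vertical above 0.3 rad).
It also fails if it takes over 51 s, if anything falls off the work surface, if the arm or the gripper's body presses on something with over 40 N, if the wrist force passes 120 N, or if a joint passes its speed limit or range.

## Working session

There is one attempt and no reset: what is moved stays moved. The work goes in short steps, Python scripts to look and compute and a tool call to move; the robot and the scene stay as the last step left them, time stands still between calls to the robot, and variables do not carry over. Pictures are saved under pics/ and viewed, at most 10 in all, crops included, and the job is handed in when it is done.

```bash
ls; mkdir -p pics
```

Create h.py:
```python
import numpy as np, cv2
from bench import ctrl
def cam(n):
    m=ctrl.camera_model(n); R=cv2.Rodrigues(np.array(m["rvec"],float))[0]; t=np.array(m["tvec"],float).ravel()
    f=210/np.tan(np.radians(m["vertical_fov"])/2); return R,t,f,m["cx"],m["cy"],m
def ray(n,u,v):
    R,t,f,cx,cy,_=cam(n); d=R.T@np.array([(u-cx)/f,(v-cy)/f,1]); return -R.T@t,d
def onz(n,u,v,z):
    c,d=ray(n,u,v); return c+d*(z-c[2])/d[2]
def pts(n,depth):
    R,t,f,cx,cy,_=cam(n); v,u=np.mgrid[:420,:560]
    P=np.stack([(u-cx)/f*depth,(v-cy)/f*depth,depth],-1); return (P-t)@R
def proj(n,P):
    R,t,f,cx,cy,_=cam(n); q=R@np.array(P)+t; return f*q[0]/q[2]+cx,f*q[1]/q[2]+cy
```

Run:
```python
from h import *
for n in("scene","top"):
    p,d=ctrl.get_image(n); np.savez(f"pics/{n}0.npz",p=p,d=d); cv2.imwrite(f"pics/{n}0.png",cv2.resize(p[...,::-1],(784,588),interpolation=cv2.INTER_CUBIC)); print(n,cam(n)[5],ray(n,280,210))
s=ctrl.get_state(); print({k:np.round(v,3) for k,v in s.items()})
```

```text
pics
scene {'vertical_fov': 52.30733934879971, 'cx': 284.78194586998563, 'cy': 212.87624217080378, 'rvec': array([ 1.75704581,  1.83868593, -0.69078836]), 'tvec': array([-0.00365365, -0.36080395,  1.52702587])} (array([1.28546033, 0.04718675, 0.89853547]), array([-0.67045062, -0.03097609, -0.74142209]))
top {'vertical_fov': 55.17336429967464, 'cx': 277.27246361689487, 'cy': 211.308353707068, 'rvec': array([ 2.14947705, -2.20072524,  0.0937262 ]), 'tvec': array([0.01846563, 0.54987838, 1.03831337])} (array([0.45649057, 0.00435205, 1.08277389]), array([ 0.09123365, -0.00577482, -0.99584121]))
{'time': np.float64(0.1), 'joint_positions': array([ 1.294,  0.322, -0.07 ,  1.452,  0.023,  1.371, -0.057]), 'qd': array([-0.   , -0.002, -0.   , -0.002,  0.   ,  0.001, -0.001]), 'joint_torque': array([-0.0000e+00, -4.9257e+01, -4.0600e-01, -3.1340e+01, -6.4000e-02,
        4.0000e-02,  0.0000e+00]), 'position': array([ 0.186, -0.622,  0.24 ]), 'tool_rot': array([-3.107e+00, -4.550e-01,  1.000e-03]), 'ft_force': array([ 0.628, -0.641, -0.187]), 'torque': array([-0.031, -0.013, -0.064]), 'grip_force': np.float64(0.0), 'grip_width': np.float64(0.995)}
```

View pics/top0.png

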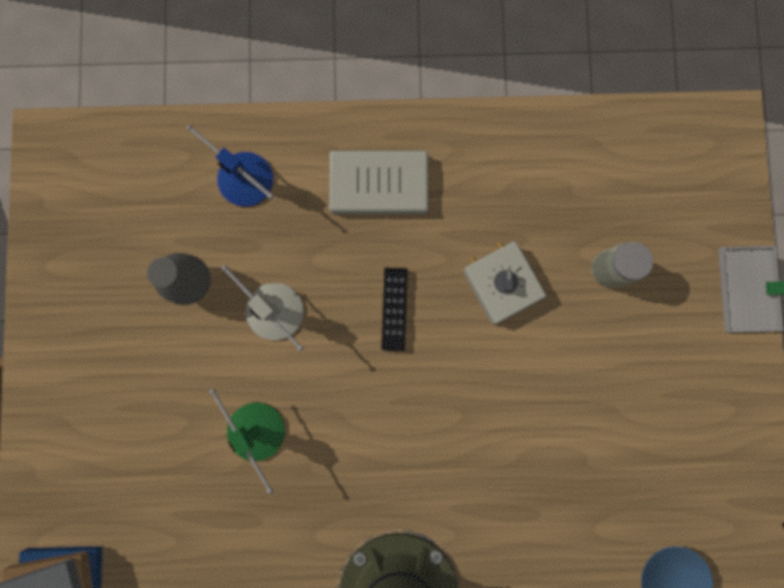

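View pics/scene0.png

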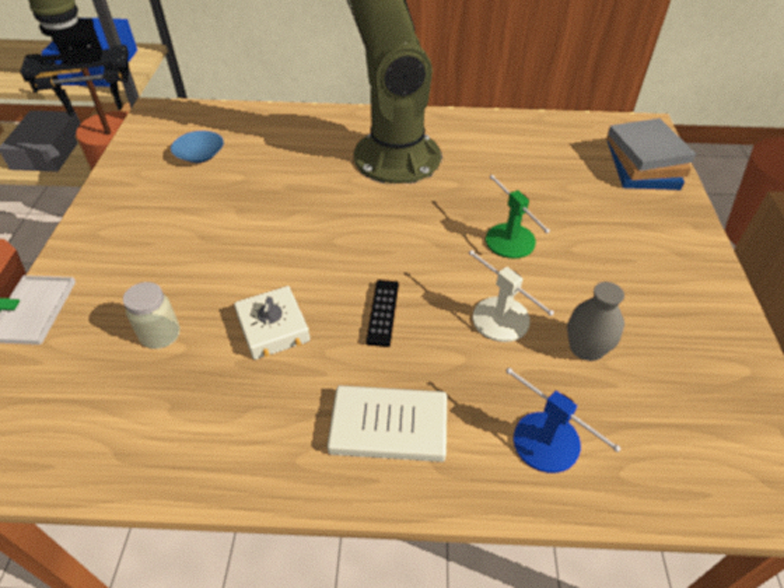

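The top view shows the white aerial's foot at about (196,222) and its head at (188,220) in native pixels. The amplifier is at (361,202), with its brass sockets on the upper-left edge. The blue and green aerials are decoys. Next I'll crop the amplifier and the aerial.

Run:
```python
from h import *
T=np.load("pics/top0.npz");S=np.load("pics/scene0.npz")
def crop(p,u,v,w=44): return cv2.resize(p[v-w:v+w,u-w:u+w,::-1],(396,396),interpolation=cv2.INTER_CUBIC)
im=np.vstack([np.hstack([crop(T['p'],361,202,32),crop(T['p'],190,220)]),np.hstack([crop(S['p'],194,229,32),crop(S['p'],362,212)])])
cv2.imwrite("pics/crop.png",cv2.resize(im,(600,600),interpolation=cv2.INTER_AREA))
for n,D in(("top",T),("scene",S)):
    P=pts(n,D['d']); p=D['p'].astype(int); sat=p.max(2)-p.min(2)
    z=P[...,2]
    # amp top
    def rep(name,m):
        q=P[m]; print(n,name,len(q),np.median(q,0).round(4), q.min(0).round(3),q.max(0).round(3))
        return q
    X,Y=P[...,0],P[...,1]
    a=(abs(Y+0.2)<.12)&(abs(X-.5)<.13)&(abs(z-.04)<.005)
    if a.any():
        q=rep("amp",a); print(cv2.minAreaRect(q[:,:2].astype(np.float32)))
    m=(abs(Y-.2)<.2)&(abs(X-.45)<.1)&(abs(z-.126)<.005)&(sat<60)
    if m.any(): q=rep("head",m);print(cv2.minAreaRect(q[:,:2].astype(np.float32)))
    m=(abs(Y-.2)<.1)&(abs(X-.45)<.1)&(abs(z-.016)<.005)&(sat<70)&(p.min(2)>110)
    if m.any(): q=rep("foot",m); print(cv2.minEnclosingCircle(q[:,:2].astype(np.float32)))
```

```text
top amp 1573 [ 0.5673 -0.2086  0.0385] [ 0.495 -0.286  0.035] [ 0.63  -0.139  0.045]
((0.5704339742660522, -0.21325162053108215), (0.11930863559246063, 0.1098480299115181), 26.93124008178711)
top head 151 [0.5279 0.2246 0.1241] [0.509 0.205 0.121] [0.548 0.246 0.128]
((0.5259127020835876, 0.22639234364032745), (0.038278866559267044, 0.027555879205465317), 40.975433349609375)
top foot 162 [0.5039 0.2235 0.013 ] [0.477 0.18  0.011] [0.549 0.266 0.019]
((0.5220283269882202, 0.22212384641170502), 0.04505205154418945)
scene amp 1179 [ 0.5807 -0.2089  0.0414] [ 0.499 -0.289  0.035] [ 0.63  -0.141  0.045]
((0.5727331042289734, -0.21529561281204224), (0.12237659096717834, 0.1102820336818695), 26.597013473510742)
scene head 131 [0.5327 0.2227 0.1269] [0.513 0.202 0.121] [0.55  0.243 0.131]
((0.5316330194473267, 0.22259153425693512), (0.039419472217559814, 0.02949398197233677), 32.958065032958984)
scene foot 346 [0.5278 0.214  0.0153] [0.481 0.17  0.011] [0.55  0.274 0.021]
((0.5249406099319458, 0.2219112515449524), 0.05319172143936157)
```

View pics/crop.png

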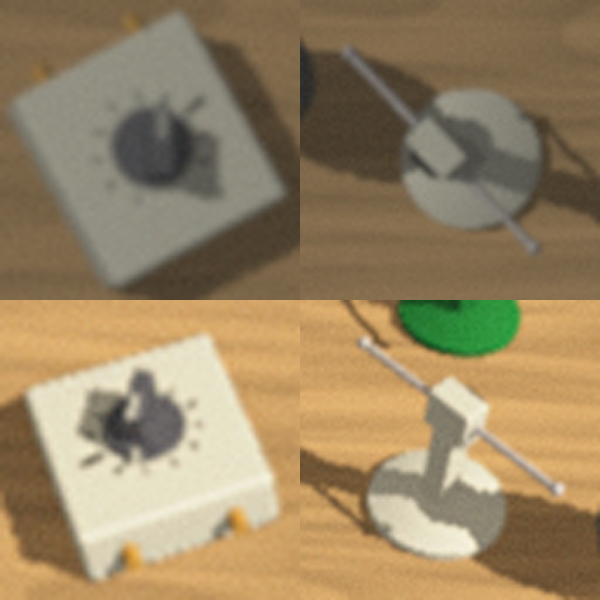

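The crops show the amplifier's long mark at upper right of the knob, with the knob bar pointing roughly to world +x. The aerial's dark button is on the lower-left face in the top view (world -x, +y). Next I'll measure the axes by ray-casting.

Run:
```python
from h import *
T=np.load("pics/top0.npz");S=np.load("pics/scene0.npz")
for n,e in(("top",((160.1,190.7),(214.6,248.7))),("scene",((337,180.3),(394.2,223.4)))):
    a,b=[onz(n,*q,.109)[:2] for q in e]; d=a-b
    print(n,"rod",a.round(4),b.round(4),((a+b)/2).round(4),np.linalg.norm(d).round(4),np.degrees(np.arctan2(d[1],d[0])))
for n,D in(("top",T),("scene",S)):
    P=pts(n,D['d']);X,Y,z=P[...,0],P[...,1],P[...,2]
    r=np.hypot(X-.5715,Y+.2142)
    m=(r<.03)&(z>.058)&(z<.08); q=P[m]; c=q.mean(0)
    w,V=np.linalg.eigh(np.cov(q[:,:2].T)); print(n,"bar",m.sum(),c.round(4),np.sqrt(w),np.degrees(np.arctan2(V[1,1],V[0,1])),z[m].max(), cv2.minAreaRect(q[:,:2].astype(np.float32)))
    # white pixels on bar / dark long mark
    for nm,zz,lo,hi,f in(("mark",.04,.0275,.0405,lambda p:p.max(2)),):
        g=f(D['p'].astype(int)); C=np.array([[onz(n,u,v,zz)[:2] for u in range(560)] if 170<v<260 else np.zeros((560,2)) for v in range(420)])
        dx=C-[.5715,-.2142]; rr=np.hypot(*np.moveaxis(dx,-1,0)); k=(rr>.033)&(rr<.0405)&(z<.05)
        th=np.degrees(np.arctan2(dx[...,1],dx[...,0]))
        o=np.argsort(g[k])[:12]; print(nm,[(int(t),int(x)) for t,x in zip(th[k][o],g[k][o])])
```

```text
top rod [0.6    0.2907] [0.4557 0.1588] [0.5279 0.2247] 0.1956 42.42715232323655
scene rod [0.4573 0.1605] [0.6012 0.2936] [0.5293 0.227 ] 0.1961 -137.2432671279503
top bar 71 [ 0.5685 -0.2125  0.0689] [0.00352404 0.01024079] 178.1351539414473 0.07412355688024704 ((0.568829357624054, -0.2127816379070282), (0.011198858730494976, 0.03369414061307907), 87.58534240722656)Traceback (most recent call last):
  File "<stdin>", line 13, in <module>
  File "h.py", line 9, in onz
    c,d=ray(n,u,v); return c+d*(z-c[2])/d[2]
        ~~~^^^^^^^
  File "h.py", line 7, in ray
    R,t,f,cx,cy,_=cam(n); d=R.T@np.array([(u-cx)/f,(v-cy)/f,1]); return -R.T@t,d
                  ~~~^^^
  File "h.py", line 4, in cam
    m=ctrl.camera_model(n); R=cv2.Rodrigues(np.array(m["rvec"],float))[0]; t=np.array(m["tvec"],float).ravel()
ValueError: time passes only in moves, steps and waits
```

Add to h.py:
```python
def go(x,y,z,ydeg=None):
    s=ctrl.get_state(); R=cv2.Rodrigues(np.array(s["tool_rot"],float))[0]
    d=R.T@(np.array([x,y,z])-s["position"]); a=np.degrees(np.arctan2(R[1,1],R[0,1]))
    turn=None if ydeg is None else np.radians((a-ydeg+180)%360-180)
    print("t",s["time"],"shift",d.round(4),"len",np.linalg.norm(d).round(3),"turn",turn,"y at",a.round(1),"F",np.round(s["ft_force"],1),"grip",s["grip_width"],s["grip_force"])
```

Run:
```python
from h import *
go(.570,-.2138,.14,-92)
T=np.load("pics/top0.npz");S=np.load("pics/scene0.npz")
P=pts("scene",S['d']);X,Y,z=np.moveaxis(P,-1,0)
m=(z>.05)&(z<.2)&(Y>.26)&(Y<.45)&(X>.4)&(X<.68)&(S['p'].max(2)<130); q=P[m];print("vase",q.min(0),q.max(0))
```

```text
t 0.1 shift [ 0.4849 -0.2811  0.1007] len 0.569 turn 0.32571848734933595 y at -73.3 F [ 0.6 -0.6 -0.2] grip 0.9945988757688295 0.0
vase [0.56947072 0.3327597  0.05002366] [0.63832276 0.41222935 0.15997603]
```

The manual's scale: shifts go in shares of 0.75 m and turns go in shares of 2 rad. Converting my numbers, 0.485 m is 0.6467, -0.281 m is -0.3747, 0.326 rad is 0.163.

Request:
inch_along --plan '[[[0.2667,-0.16,0,0.05,1],[0.2667,-0.16,0,0.075,1],[0.2667,-0.16,0,0.1,1],[0.2667,-0.16,0,0.163,1],[0.6467,-0.3747,0.1333,0.163,0.6],[0.6467,-0.3747,0.1333,0.163,0.6],[0.6467,-0.3747,0.1333,0.163,0.6],[0.6467,-0.3747,0.1333,0.163,0.6],[0.6467,-0.3747,0.1333,0.163,0.6],[0.6467,-0.3747,0.1333,0.163,0.6],[0.6467,-0.3747,0.1333,0.163,0.6],[0.6467,-0.3747,0.1333,0.163,0.6],[0.6467,-0.3747,0.1333,0.163,0.6],[0.6467,-0.3747,0.1333,0.163,0.6],[0.6467,-0.3747,0.1333,0.163,0.6],[0.6467,-0.3747,0.1333,0.163,0.6]]]' --squeeze 20

```text
time: 1.7
position: [0.5696, -0.2165, 0.1416]
tool_rot: [3.14, -0.06, 0.0]
ft_force: [0.4, 0.9, -0.6]
grip_width: 0.602
grip_force: 0.0
```

Run:
```python
from h import *
go(.570,-.2138,.069,-92)
```

```text
t 1.7 shift [ 0.0003 -0.0028  0.0726] len 0.073 turn -0.003269817388025895 y at -92.2 F [ 0.4  0.9 -0.6] grip 0.6024618365961993 0.0
```

Scaled: 0.071 m is 0.0947, 0.06 m is 0.08.

Request:
inch_along --plan '[[[0,-0.0027,0.0467,0,0.6],[0,-0.0027,0.08,0,0.6],[0,-0.0027,0.0947,0,0.6],[0,-0.0027,0.0947,0,0],[0,-0.0027,0.0947,0,0],[0,-0.0027,0.0947,0,0],[0,-0.0027,0.0947,0,0],[0,-0.0027,0.0947,0,0],[0,-0.0027,0.0947,0,0],[0,-0.0027,0.0947,0,0]]]' --squeeze 20

```text
time: 2.7
position: [0.5707, -0.2137, 0.0709]
tool_rot: [3.139, -0.056, 0.001]
ft_force: [-0.4, -2.4, 2.1]
grip_width: 0.132
grip_force: 20.0
```

Scaled: 0.81 rad is 0.405.

Request:
inch_along --plan '[[[0,0,0,0.06,0],[0,0,0,0.12,0],[0,0,0,0.18,0],[0,0,0,0.24,0],[0,0,0,0.3,0],[0,0,0,0.35,0],[0,0,0,0.385,0],[0,0,0,0.405,0],[0,0,0,0.405,0],[0,0,0,0.405,0],[0,0,0,0.405,0]]]'

```text
time: 3.8
position: [0.571, -0.213, 0.0709]
tool_rot: [2.865, -1.288, 0.002]
ft_force: [-0.6, -2.4, 4.6]
grip_width: 0.138
grip_force: 20.0
```

Run:
```python
from h import *
go(.570,-.2138,.069,-138.2)
print(ctrl.get_state()["torque"])
```

```text
t 3.8 shift [-0.      0.0013  0.0019] len 0.002 turn -0.003478064008988798 y at -138.4 F [-0.6 -2.4  4.6] grip 0.13793980150964882 20.00105381011963
[-0.39168295 -0.00856598  0.01320722]
```

Now I'll release, rise, move off towards the aerial and check the knob with the camera.

Scaled: -0.15 m is -0.2, -0.13 m is -0.1733.

Request:
inch_along --plan '[[[0,0,0,0,0.5],[0,0,0,0,0.5],[0,0,0,0,0.5],[0,0,-0.04,0,0.5],[0,0,-0.1067,0,0.5],[0,0,-0.1733,0,0.5],[0,0,-0.2,0,0.5]]]'

```text
time: 4.5
position: [0.5726, -0.2126, 0.2257]
tool_rot: [-2.865, 1.287, -0.012]
ft_force: [1.6, -0.8, -0.3]
grip_width: 0.497
grip_force: 0.0
```

Run:
```python
from h import *
go(.50,0.05,.22,-47.3)
```

```text
t 4.5 shift [-0.2446 -0.1201  0.0046] len 0.272 turn -1.5898618232205748 y at -138.4 F [ 1.6 -0.8 -0.3] grip 0.4972852810044459 0.0
```

Scaled: -0.245 m is -0.3267, -0.19 m is -0.2533, -1.59 rad is -0.795.

Request:
inch_along --plan '[[[-0.0667,-0.032,0,-0.075,0.5],[-0.1333,-0.064,0,-0.15,0.5],[-0.1867,-0.0933,0,-0.225,0.5],[-0.2533,-0.12,0,-0.3,0.5],[-0.3267,-0.16,0,-0.375,0.5],[-0.3267,-0.16,0,-0.45,0.5],[-0.3267,-0.16,0,-0.525,0.5],[-0.3267,-0.16,0,-0.6,0.5],[-0.3267,-0.16,0,-0.675,0.5],[-0.3267,-0.16,0,-0.75,0.5],[-0.3267,-0.16,0,-0.795,0.5],[-0.3267,-0.16,0,-0.795,0.5]]]'

```text
time: 5.7
position: [0.4973, 0.0507, 0.2198]
tool_rot: [-2.925, -1.144, 0.001]
ft_force: [-0.1, -0.4, -1.0]
grip_width: 0.498
grip_force: 0.0
```

Run:
```python
from h import *
O=[]
for n in("top","scene"):
    p,d=ctrl.get_image(n); np.savez(f"pics/{n}1.npz",p=p,d=d)
    P=pts(n,d);X,Y,z=np.moveaxis(P,-1,0)
    m=(np.hypot(X-.5705,Y+.2138)<.03)&(z>.058)&(z<.08); q=P[m]
    w,V=np.linalg.eigh(np.cov(q[:,:2].T)); print(n,m.sum(),q.mean(0).round(4),np.degrees(np.arctan2(V[1,1],V[0,1])))
    u,v=(361,202) if n=="top" else (194,229)
    O.append(cv2.resize(p[v-32:v+32,u-32:u+32,::-1],(396,396),interpolation=cv2.INTER_CUBIC))
cv2.imwrite("pics/knob1.png",np.hstack(O))
go(.5285,.2255,.22,-47.3)
```

```text
top 70 [ 0.569  -0.212   0.0691] 132.91788055229085
scene 98 [ 0.5748 -0.2135  0.0686] 130.00616713723954
t 5.8 shift [ 1.412e-01 -1.078e-01 -1.000e-04] len 0.178 turn -0.0023860731030286623 y at -47.4 F [ 0.3 -0.4  0.4] grip 0.5012562840830477 0.0
```

View pics/knob1.png

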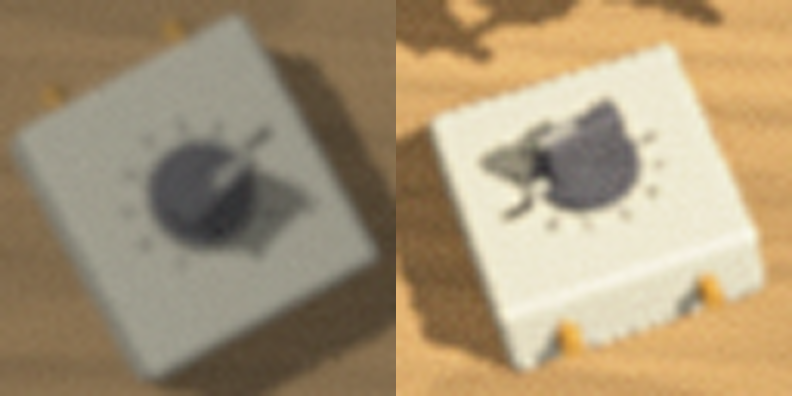

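The pointer is in line with the long mark: in the top crop the white line ends near (240,165) and the mark is at (262,135). Next I'll go over the mast head and descend.

Scaled: 0.141 m is 0.188, 0.13 m is 0.1733.

Request:
inch_along --plan '[[[0.0667,-0.0507,0,0,0.7],[0.12,-0.0933,0,0,0.7],[0.1733,-0.1333,0,0,0.7],[0.188,-0.144,0,0,0.7],[0.188,-0.144,0,0,0.7],[0.188,-0.144,0,0,0.7],[0.188,-0.144,0.0533,0,0.7],[0.188,-0.144,0.0933,0,0.7],[0.188,-0.144,0.12,0,0.7],[0.188,-0.144,0.1333,0,0.7],[0.188,-0.144,0.14,0,0.7],[0.188,-0.144,0.144,0,0.7],[0.188,-0.144,0.144,0,0.7]]]' --squeeze 20

```text
time: 7.1
position: [0.5287, 0.2252, 0.1129]
tool_rot: [2.926, 1.142, 0.002]
ft_force: [0.4, -0.4, 0.8]
grip_width: 0.7
grip_force: 0.0
```

Run:
```python
from h import *
go(.5286,.2255,.111,-47.3)
O=[]
for n in("top","scene"):
    p,d=ctrl.get_image(n)
    u,v=(190,220) if n=="top" else (362,212)
    O.append(cv2.resize(p[v-40:v+40,u-40:u+40,::-1],(396,396),interpolation=cv2.INTER_CUBIC))
cv2.imwrite("pics/head1.png",np.hstack(O))
```

```text
t 7.1 shift [ 0.0001 -0.0002  0.0019] len 0.002 turn -0.001161171840101903 y at -47.4 F [ 0.4 -0.4  0.8] grip 0.7004939237395295 0.0
```

View pics/head1.png

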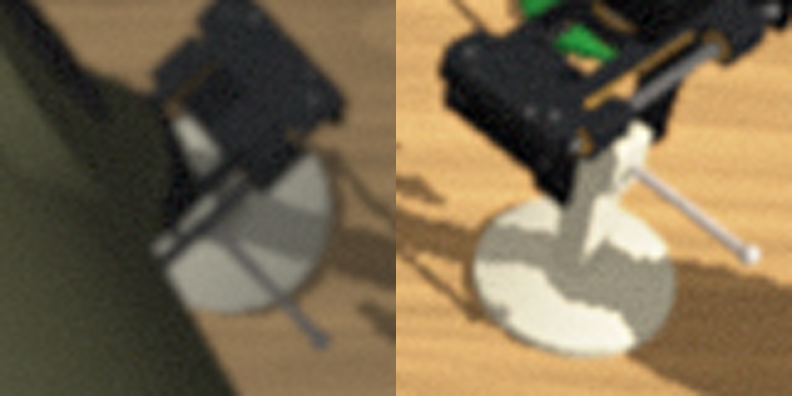

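The gripper straddles the head: the head sits between the fingers and the rod runs clear at (750,255) in the right-hand crop. Next I'll squeeze.

Scaled: 0.001 m is 0.0013.

Request:
inch_along --plan '[[[0,0,0.0013,0,0],[0,0,0.0013,0,0],[0,0,0.0013,0,0],[0,0,0.0013,0,0],[0,0,0.0013,0,0],[0,0,0.0013,0,0],[0,0,0.0013,0,0],[0,0,0.0013,0,0],[0,0,0.0013,0,0],[0,0,0.0013,0,0]]]' --squeeze 35

```text
time: 8.2
position: [0.5284, 0.2252, 0.1113]
tool_rot: [2.926, 1.143, 0.001]
ft_force: [1.2, -1.5, 1.2]
grip_width: 0.284
grip_force: 35.0
```

Width is 24.7 mm, so the button is fully pressed. Now I'll pull straight up.

Scaled: -0.107 m is -0.1427, -0.104 m is -0.1387.

Request:
inch_along --plan '[[[0,0,-0.0067,0,0],[0,0,-0.016,0,0],[0,0,-0.0267,0,0],[0,0,-0.0373,0,0],[0,0,-0.048,0,0],[0,0,-0.0587,0,0],[0,0,-0.0667,0,0],[0,0,-0.072,0,0],[0,0,-0.0773,0,0],[0,0,-0.0853,0,0],[0,0,-0.096,0,0],[0,0,-0.1067,0,0],[0,0,-0.1173,0,0],[0,0,-0.1267,0,0],[0,0,-0.1333,0,0],[0,0,-0.1387,0,0],[0,0,-0.1427,0,0],[0,0,-0.1427,0,0]]]'

```text
time: 10.0
position: [0.5281, 0.2253, 0.2185]
tool_rot: [2.926, 1.143, -0.0]
ft_force: [4.0, -2.1, -8.6]
grip_width: 0.282
grip_force: 35.0
```

Raised 107 mm with 8.6 N pull, so the outer section is following. Now the last few millimetres to the stop.

Scaled: -0.004 m is -0.0053, -0.003 m is -0.004.

Request:
inch_along --plan '[[[0,0,-0.0013,0,0],[0,0,-0.0027,0,0],[0,0,-0.004,0,0],[0,0,-0.0053,0,0],[0,0,-0.0053,0,0],[0,0,-0.0053,0,0],[0,0,-0.0053,0,0]]]'

```text
time: 10.7
position: [0.5279, 0.2253, 0.2215]
tool_rot: [-2.926, -1.143, 0.002]
ft_force: [4.1, -1.4, -13.8]
grip_width: 0.279
grip_force: 35.0
```

Run:
```python
from h import *
O=[]
P=pts
for n in("top","scene"):
    p,d=ctrl.get_image(n)
    u,v=(190,205) if n=="top" else (362,190)
    O.append(cv2.resize(p[v-56:v+56,u-56:u+56,::-1],(396,396),interpolation=cv2.INTER_CUBIC))
    Q=pts(n,d)
    r=np.abs((Q[...,0]-.528)*np.sin(np.radians(42.6))-(Q[...,1]-.2255)*np.cos(np.radians(42.6)))
    m=(r<.005)&(np.hypot(Q[...,0]-.528,Q[...,1]-.2255)>.05)&(np.hypot(Q[...,0]-.528,Q[...,1]-.2255)<.1)&(abs(Q[...,2]-.21)<.04)&(p.max(2)>110)
    print(n,m.sum(),np.median(Q[m][:,2]) if m.any() else None)
cv2.imwrite("pics/up.png",np.hstack(O))
```

```text
top 23 0.2185911485161975
scene 42 0.22278575537055215
```

View pics/up.png

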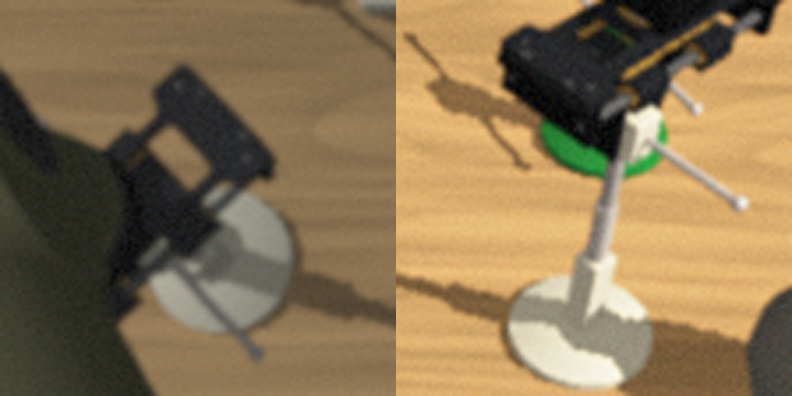

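The mast is fully out, with both sections visible at (605,160) and (600,235). The rod height is about 0.22 m (0.109 + 0.110), and the pull rose to 13.8 N, so the mast is against its second stop. Now I'll hand in the job.

```bash
python3 -c "
from bench import ctrl
print(ctrl.close_job())"
```

```text
the job is handed in; nothing more can be done
None
```

I turned the knob to the long mark, drew the mast out to its second stop and handed the job in at about 11 s with the gripper still holding the head; handing in returned no verdict.

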